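# Set the dish warmer, pin its lid and hold it pressed shut

## Robot

A 6-joint arm with a two-finger parallel gripper is mounted at the origin on a cart in front of the work surface, level with it; the furniture and walls round the work are solid. World frame = base frame: x ahead of the robot, y to its left, z up, the work surface at z = 0. Lengths are in m, angles in rad, forces in N, time in s.
With the tool pointing down it reaches from about 0.275 to 0.85 m from the base axis. Payload 19 kg.
Tool frame: the origin (TCP) lies midway between the tips of the shut fingers; the grasp point (between the pads) lies 19 mm behind it; z points along the fingers, y is the line along which they close (so a half turn about z gives the same grasp; the last joint's range is limited). The gripper opens to 85 mm and grips with 20 to 120 N. Pads are 22 mm wide; open, the fingers measure 114 mm over their backs; the gripper's body (76 mm by 85 mm) begins 54 mm behind the grasp point. The pads swing forward as they close: fully open they stand 13 mm farther back than shut.
Start: joints at [-1.334, 0.15, 1.437, -0, 1.554, -0.134], TCP at [0.208, -0.536, 0.196] pointing down, gripper open.
Joint ranges: [-2.8, 2.8], [-0.68, 2.1], [0.12, 2.68], [-1.39, 4.53], [0.16, 2.79], [-2.81, 2.81]. Speed limits (rad/s): [1.89, 1.89, 2.22, 3.01, 3.01, 3.01].

## Interface

Orientations are given as a unit quaternion [w, x, y, z].
In Python, from cell import ctrl, viewer gives the robot as it stands. The module is installed in compiled form; this text tells all that it offers.
- The arm moves only by the shell command python3 -m inch 'ROWS'. ROWS is JSON, a list of rows, each a list of 3 entries, a list of its own where there are three numbers: the closure in counts, from 0 (fully open) to 255 (shut), then the shift along the tool's x, y, z in mm, then the turn about the tool's z in degrees. A call has 1 to 5 rows; each row is the pose to reach, as a shift and turn from the pose commanded when the call began, along the tool's axes at that moment; what a row does not reach only later rows make up. A row lasts 1/8 s, in which the tool goes at most 62.5 mm and 10.7 degrees, less where a joint would pass 70% of its speed; a pose out of reach is approached as far as the arm can. A call with a gripper value outside its range is refused whole. The fingers move at their own pace and stop on an object; the grip force is fixed at half the most. Time passes only in rows, so rows that repeat a pose let the fingers close. It gives the time, the measured TCP pose, the force, the opening and the grip force at its end, in the units of the state.
- ctrl.observe(): the state, without advancing time (a new reading comes with each control period).
- viewer.read_camera(name): name is "scene" or "top"; returns the picture (480x640x3 uint8, red, green, blue); there is no depth.
- viewer.calibration(name): a dict with "camera_matrix" (3x3 intrinsics, pixels), "xyz" and "rotation" of the camera in the world. Camera axes: x right, y up, looking along -z (the intrinsics and any distortion apply to the point x, -y, -z); pixel columns grow to the right and rows downward; lengths in m; the calibration is good to about 2 mm. A picture is of the moment at which its call begins. calibration takes no time and is no camera call.
- ctrl.hand_in(): hands the job in; it is judged then, once.
The state is a dict: "time": time; "joint_positions": joint angles; "joint_vel": joint speeds; "joint_efforts": joint torques, N m; "ee_pos": TCP position; "tool_rot": TCP orientation; "force": force on the tool from outside, world axes, zero at the start; "moment": the same for the moment, N m; "grip_width": finger opening in m; "grasp_force": force on a finger pad.
Only numpy, scipy, OpenCV 4.12 (cv2) and the standard library are available. Lean on these libraries where they do the work, as an engineer would, in place of code of your own. Each camera call takes 0.05 s, during which the arm holds its last target. There are 200 camera calls.

## Task

First turn the dish warmer's dial until the white line on its grip points at the one long, thick mark of the scale. Then swing the warmer's hinged lid down shut over the dish, take the steel locking pin out of its stand and push it down through the hole in the lid's front tab into the hole of the base below, until its collar presses on the tab. Finish while still holding or pressing the pin down with the gripper, hard enough that the springy seal stays squeezed and the lid is fully shut; do not let go, and leave the jar, the vial and the dropper bottle standing where they are.

Things in the scene. Friction and masses are not known exactly. Their poses are not given: they have to be found in the camera images.
- warmer: White dish warmer, fixed. Origin on the worktop under its middle; x points from its front (nearer the robot) to the hinge at the rear, y to its left, z up. Housing x -70 to +85, y -122 to +122, top z 45 mm; an aluminium lug, x -113 to -67, y +19 to +81, top z 45, sticks out in front and has the pin hole. Lid with a dish under it on the left half (centre line y +50), dial on the right half
- warmer_hole (a point): Mouth of the round pin hole in the lug's top face, at (-90, +50, 45) mm in the warmer's frame; diameter 14.5 mm, 35 mm deep, straight down
- dial (a joint): Dial angle, rad, 0 to 4.14, growing clockwise from above; stays where left (friction 0.06 N m). Vertical axis at (-30, -75) mm in the warmer's frame. At value v the white line points to the direction 2.10 - v, counterclockwise from the warmer's x. Thin short marks (4 mm) every 0.46 rad round the dial; the long thick mark (14 mm) is at 2.30 rad
- dial_grip (a point): On the dial's axis, 82 mm above the worktop: where to grip. A 44 mm disc carries a bar grip 42 mm long, 14 mm wide, 59 to 89 mm above the worktop; the white line is on top of one end of the bar, along it. The point's x axis lies along the bar, the white line at its -x end
- lid (a joint): Lid's hinge angle, rad: 0 when the lid lies on its relaxed springy seal (then tilted up 0.05 rad), 0.95 to 1.3 at the start (swung up and back), 1.45 the stop. The lid's tilt from level is lid - seal + 0.05. Hinge friction 0.25 N m: the lid stays where it is left
- seal (a joint): How far the lid squeezes its seal, rad: 0 relaxed, 0.05 squeezed flat, the lid then level and fully shut (its stop). It springs back: 45 N m/rad, so at the tab's hole about 8 N gives 0.034 and 12 N gives 0.05; the weight of lid and pin alone gives under 0.01
- lid_hinge (a point): On the hinge axis, mid-width of the lid, at (+75, +50, 47) mm in the warmer's frame; axis along the warmer's y. The shut lid reaches 145 mm from here to the front, is 110 mm wide, flat outer face 25 mm above the hinge; then the tab, up to 188 mm from the hinge, 46 mm wide, 10 mm thick, underside level with the hinge
- lid_window (a point): Middle of the outer face of the lid's clear window, 72 mm from the hinge towards the free end, on the lid's centre line; moves with the lid
- lid_hole (a point): Centre of the upper mouth of the hole through the lid's tab, 165 mm from the hinge; diameter 15 mm through 10 mm; over warmer_hole when the lid is shut (its upper face is then 57 mm above the worktop); moves with the lid
- pin_stand: Grey block 60 x 60 x 40 mm fixed to the worktop, with one upright hole (15 mm, 34 mm deep) in which the pin stands. Origin: centre of its underside
- pin: Steel locking pin, 60 g, 80 mm long, upright in its stand with its tip 6 mm above the worktop. Origin at the tip's end, z up along the pin: shank 12 mm thick with chamfered tip up to 40 mm, collar of 28 mm from 40 to 45 mm, plain round head 18 mm thick from 46 to 80 mm (grip here)
- pin_tip (a point): End of the pin's shank, the pin's lowest point; 17 mm above the worktop when the pin is fully home and the lid fully shut
- pin_head (a point): Middle of the pin's flat head, 80 mm above the tip
- jar: Clear screw jar, 48 mm wide, 64 mm high, a bystander; origin: centre of its underside
- vial: Squat amber jar with gold lid, 39 mm wide, 64 mm high, a bystander; origin: centre of its underside
- dropper: Small white dropper bottle, 27 mm wide, 88 mm high, a bystander; origin: centre of its underside
There are look-alikes about, which are no part of the job. What is shaped like the pin but black, blue or purple is not meant.

How it is judged:
By the outcome, as a careful person would: the job done as asked, in the order asked, and still so for the second after the job is handed in, while the arm keeps its last pose, push and grip.
It also fails if it takes over 72 s, if anything falls off the work surface, if the arm or the gripper's body presses on something with over 40 N, if the wrist force passes 120 N, or if a joint passes its speed limit or range.

## Working session

There is one attempt and no reset: what is moved stays moved. The work goes in short steps, Python scripts to look and compute and a shell command to move; the robot and the scene stay as the last step left them, time stands still between calls to the robot, and variables do not carry over. Pictures are saved under pics/ and viewed, at most 10 in all, crops included, and the job is handed in when it is done.

```bash
mkdir -p pics; python3 - <<'E'
from cell import ctrl, viewer
import cv2
for n in("scene","top"):
    cv2.imwrite(f"pics/{n}0.png",viewer.read_camera(n)[:,:,::-1])
    print(n,viewer.calibration(n))
s=ctrl.observe();print(s)
E
```

```text
scene {'camera_matrix': array([[508.43911068,   0.        , 313.91883184],
       [  0.        , 508.43911068, 240.99893209],
       [  0.        ,   0.        ,   1.        ]]), 'xyz': array([0.19161561, 0.89890019, 0.51213817]), 'rotation': array([-0.17260148, -0.10629461,  0.5005995 ,  0.84161174])}
top {'camera_matrix': array([[615.82628616,   0.        , 311.64484702],
       [  0.        , 615.82628616, 240.12078066],
       [  0.        ,   0.        ,   1.        ]]), 'xyz': array([0.22071206, 0.16785097, 1.48153503]), 'rotation': array([ 0.72110123,  0.08169981, -0.07438837, -0.68396238])}
{'time': 0.1, 'joint_positions': array([-1.33401555e+00,  1.50943882e-01,  1.43791055e+00,  1.25696637e-05,
        1.55380050e+00, -1.34016134e-01]), 'joint_vel': array([ 0.00171661, -0.00126887, -0.00181497,  0.00083818, -0.00079128,
        0.00034172]), 'joint_efforts': array([ 1.53248006e-03, -7.14383626e+01, -5.71795571e+01, -4.21475816e-04,
        7.31578708e-03,  8.37617813e-05]), 'ee_pos': array([ 0.20827644, -0.53569624,  0.19545944]), 'tool_rot': array([-5.3076419e-04,  9.8286276e-01,  1.8433804e-01, -2.1003751e-05]), 'force': array([-0.30490481,  0.97777539, -0.84640089]), 'moment': array([ 0.00571021,  0.0077042 , -0.01518104]), 'grasp_force': 0.0, 'grip_width': 0.08539630033459633}
```

View pics/scene0.png

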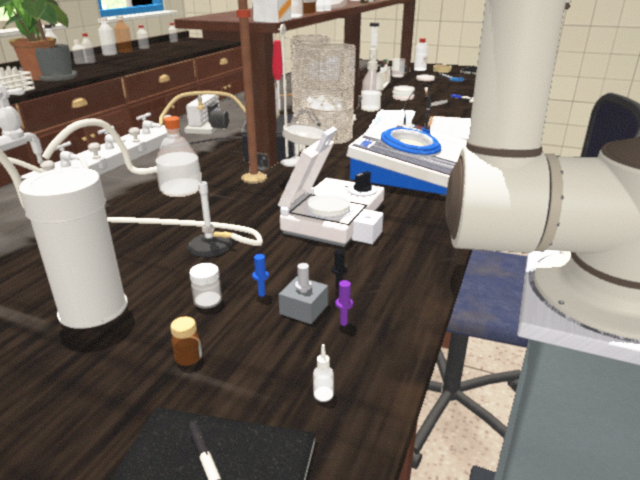

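View pics/top0.png

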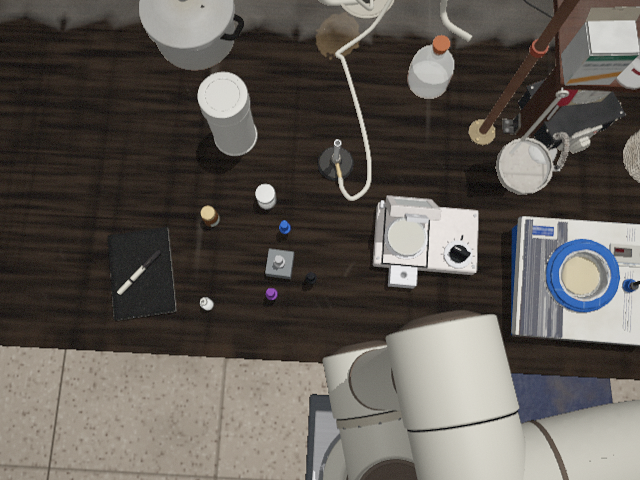

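The scene view shows the warmer at (335,205) with its lid up, the grey stand with the steel pin at (303,290), and black, blue and purple decoys around it. The top view shows the warmer at (425,240), the dial at (459,253), the lug at (403,275) and the pin at (279,261). Next I'll take zoomed crops.

```bash
cat > h.py <<'E'
import numpy as np, cv2
from scipy.spatial.transform import Rotation as R
from cell import ctrl, viewer
def cal(n):
    c=viewer.calibration(n); q=c['rotation']
    return c['camera_matrix'],np.array(c['xyz']),R.from_quat([q[1],q[2],q[3],q[0]]).as_matrix()
def ray(n,u,v):
    K,p,M=cal(n); d=np.linalg.inv(K)@[u,v,1]; return p,M@[d[0],-d[1],-d[2]]
def plane(n,u,v,z):
    p,d=ray(n,u,v); return p+d*(z-p[2])/d[2]
def proj(n,X):
    K,p,M=cal(n); c=M.T@(np.array(X)-p); q=K@[c[0],-c[1],-c[2]]; return q[:2]/q[2]
def tri(uv1,uv2):
    p,d=ray('scene',*uv1);q,e=ray('top',*uv2)
    s=np.linalg.lstsq(np.c_[d,-e],q-p,rcond=None)[0]; a=p+s[0]*d;b=q+s[1]*e
    return (a+b)/2,np.linalg.norm(a-b)
E
python3 - <<'E'
from h import *
t=cv2.imread('pics/top0.png');s=cv2.imread('pics/scene0.png')
a=cv2.resize(t[190:300,365:485],None,fx=5,fy=5,interpolation=2)
cv2.imwrite('pics/c1.png',a)
b=cv2.resize(s[120:250,270:400],None,fx=4.5,fy=4.5,interpolation=2)
cv2.imwrite('pics/c2.png',b)
print(plane('top',459,253,.089),plane('top',279,261,.086),plane('top',403,275,.045))
E
```

```text
[ 0.52075743 -0.14994625  0.089     ] [0.48082817 0.26337722 0.086     ] [ 0.47029363 -0.0282341   0.045     ]
```

View pics/c1.png

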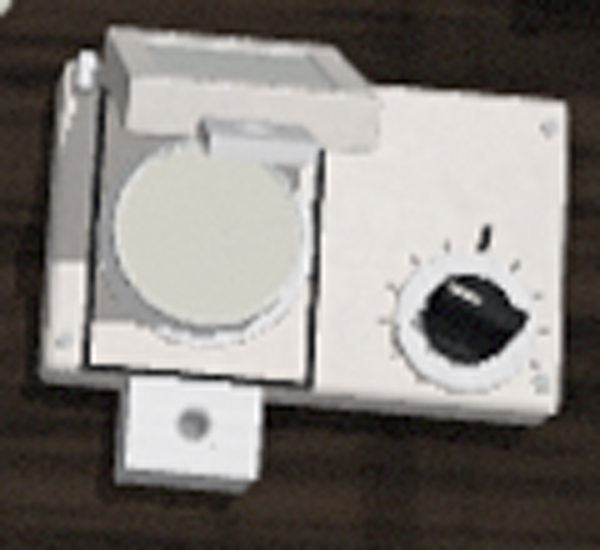

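View pics/c2.png

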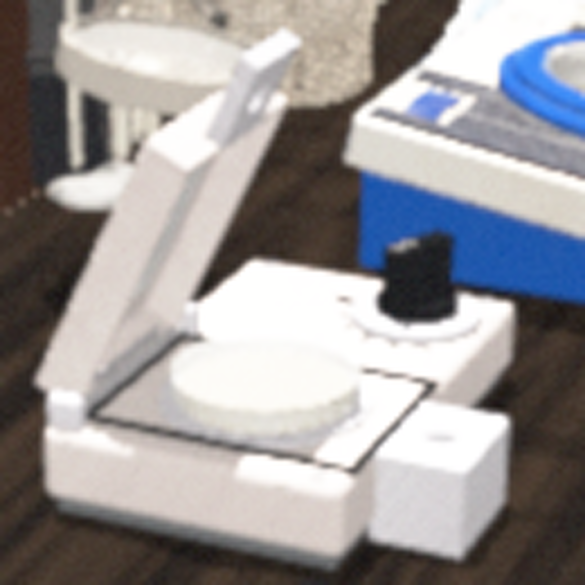

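The top crop shows the lug hole at (194,425), the dial with its white line at (462,290) on the upper-left end, and the long mark at (486,238). The scene crop shows the lid raised, with its tab hole at (258,103) and the lug hole at (440,436). Next I'll measure these points.

```bash
python3 - <<'E'
from h import *
t=cv2.imread('pics/top0.png').astype(int); s=cv2.imread('pics/scene0.png').astype(int)
def cen(im,x0,x1,y0,y1,f,w=None):
    c=im[y0:y1,x0:x1]; m=f(c); ys,xs=np.nonzero(m); return np.array([xs.mean()+x0,ys.mean()+y0]),len(xs),xs+x0,ys+y0
g=lambda c:c.mean(2)
hole,n,_,_=cen(t,398,410,268,281,lambda c:g(c)<165); print('hole',hole,n)
P=plane('top',*hole,.045);print(P)
f=lambda v:v/5+np.array([365,190])-.4
rr=plane('top',*f(np.array([568,102])),.045)[:2]
rl=None
d=rr-P[:2]; yaw=np.arctan2(d[1],d[0])-np.arctan2(-172,175); print('dist',np.linalg.norm(d),'yaw',yaw)
# dial from yaw
mark,n,_,_=cen(t,458,466,233,242,lambda c:g(c)<130);M=plane('top',*mark,.045)[:2];print('mark',mark,n)
# front-lug line edges: lug front corners, front right corner
fr=plane('top',*f(np.array([553,405])),.045)[:2]; fl=plane('top',*f(np.array([42,378])),.045)[:2]
print('fr',fr,'fl',fl,'len',np.linalg.norm(fr-fl))
def W(x,y,yaw=yaw):
    c,s_=np.cos(yaw),np.sin(yaw); o=P[:2]-np.array([c*-90-s_*50,s_*-90+c*50]); return o+np.array([c*0,0])+np.array([c*x-s_*y,s_*x+c*y]) 
def W(x,y,yaw=yaw):
    c,s_=np.cos(yaw),np.sin(yaw); dx,dy=(x+90)/1e3,(y-50)/1e3; return P[:2]+[c*dx-s_*dy,s_*dx+c*dy]
for k,v in dict(fr=(-70,-122),fl=(-70,122),dial=(-30,-75),hinge=(75,50),org=(0,0)).items(): print(k,W(*v))
D=W(-30,-75)
print('mark dir-yaw',np.arctan2(*(M-D)[::-1])-yaw,'r',np.linalg.norm(M-D))
# dial black & white line
c=t[238:272,445:475]
m=(g(c)<80).astype(np.uint8); cnt=max(cv2.findContours(m,0,1)[0],key=cv2.contourArea); 
hull=cv2.convexHull(cnt); hm=np.zeros_like(m); cv2.fillConvexPoly(hm,hull,1)
ys,xs=np.nonzero(hm&(g(c)>95).astype(np.uint8)); print('white',[(x+445,y+238,int(g(c)[y,x])) for x,y in zip(xs,ys)])
print(np.array([[int(v) for v in r] for r in g(c)[2:24]]))
E
```

```text
hole [403.36 274.24] 25
[ 0.47215416 -0.02904419  0.045     ]
dist 0.2431296206465517 yaw -0.03922657605531965
mark [461.5 237. ] 8
fr [ 0.48977547 -0.198195  ] fl [0.4900575  0.04315828] len 0.24135344354256452
fr [ 0.48539353 -0.20169621]
fl [0.49496236 0.04211609]
dial [ 0.52720594 -0.15630102]
hinge [ 0.63702723 -0.03551491]
org [ 0.5601241  -0.08253521]
mark dir-yaw -0.18361116070793612 r 0.04350413841840884
white [(np.int64(461), np.int64(245), 168), (np.int64(455), np.int64(246), 112), (np.int64(463), np.int64(246), 119), (np.int64(455), np.int64(247), 157), (np.int64(456), np.int64(247), 171), (np.int64(457), np.int64(247), 129), (np.int64(455), np.int64(248), 110), (np.int64(456), np.int64(248), 200), (np.int64(457), np.int64(248), 168), (np.int64(458), np.int64(248), 172), (np.int64(459), np.int64(248), 131), (np.int64(457), np.int64(249), 104), (np.int64(458), np.int64(249), 200), (np.int64(459), np.int64(249), 172), (np.int64(460), np.int64(249), 140), (np.int64(466), np.int64(249), 116), (np.int64(459), np.int64(250), 108), (np.int64(460), np.int64(250), 164), (np.int64(
[... 2225 characters left out ...]
 20  25  22  18  16  18
   18  13  13  18  20  97 186 223 226 203 170 181]
 [228 227 229 231 202 100  35  50  38  37  20  27  28  26  18  20  22  17
   10  20  18   7  84 188 228 226 222 222 227 227]
 [211 228 227 230 233 152  51  39  51  53  37  36  39  21  25  23  25  24
   20  19   7  86 187 229 228 226 217 225 225 226]
 [159 226 227 228 231 169  97  46  39  45  46  55  50  36  26  25  21  25
   19  20  55 183 227 227 226 225 219 223 224 225]
 [124 210 226 227 230 196 184 121  44  39  46  50  49  50  40  33  20  16
    9  57 175 226 223 224 225 225 221 222 224 224]
 [186 166 218 227 229 229 228 201 181 102  48  30  34  47  37  36  11  49
  173 180 228 228 220 221 222 222 214 223 224 224]]
```

```bash
python3 - <<'E'
from h import *
from scipy.optimize import least_squares
t=cv2.imread('pics/top0.png')
g=cv2.cvtColor(t,cv2.COLOR_BGR2GRAY).astype(float)
f=lambda v:np.array(v)/5+np.array([365,190])-.4
T={4:(447,246),3:(414,260),2:(392,287),1:(386,321),6:(516,266),7:(538,296),8:(545,331),9:(535,366)}
k=[];P=[]
for a,v in T.items():
    u=f(v); x,y=np.round(u).astype(int); c=g[y-2:y+3,x-2:x+3]; w=np.clip(215-c,0,None); yy,xx=np.mgrid[y-2:y+3,x-2:x+3]
    q=(w*xx).sum()/w.sum(),(w*yy).sum()/w.sum(); k.append(a);P.append(plane('top',*q,.045)[:2])
k=np.array(k);P=np.array(P)
def res(p):
    a=2.10-.46*k+p[3]; return (p[:2]+p[2]*np.c_[np.cos(a),np.sin(a)]-P).ravel()
r=least_squares(res,[.525,-.155,.035,0],loss='soft_l1',f_scale=.001);print('tick fit',r.x,np.abs(r.fun).max()*1e3)
H=plane('top',403.36,274.24,.045)[:2]; D=r.x[:2]
print('dist hole-dial',np.linalg.norm(D-H),np.hypot(60,125)); d=D-H
y2=np.arctan2(d[1],d[0])-np.arctan2(-125,60);print('yaw hole-dial',y2)
# full fit incl. rear right corner, fr, fl, hole
model=[(-90,50),(-30,-75),(85,-122),(-70,122),(-70,-122)]
obs=np.array([H,D]+[plane('top',*f(v),.045)[:2] for v in [(568,102),(44,374),(553,403)]])
wt=np.array([3,3,1,.5,.5])
def W(p,m): c,s=np.cos(p[2]),np.sin(p[2]); return p[:2]+np.array(m)@np.array([[c,s],[-s,c]])/1e3
r2=least_squares(lambda p:((W(p,model)-obs)*wt[:,None]).ravel(),[.56,-.08,0]);print('warmer',r2.x);print((W(r2.x,model)-obs)*1e3)
yaw=r2.x[2]
dial=W(r2.x,[-30,-75]);print('dial',dial,'px at .089',proj('top',[*dial,.089]),'hole',W(r2.x,[-90,50]),'hinge',W(r2.x,[75,50]))
a=plane('top',455.2,246.9,.089)[:2];b=plane('top',460.3,249.7,.089)[:2]
print('line',a,b,'dir',np.arctan2(*(a-b)[::-1]),'from centre',np.arctan2(*((a+b)/2-dial)[::-1]),'v',2.10-(np.arctan2(*(a-b)[::-1])-yaw), 2.10-(np.arctan2(*((a+b)/2-dial)[::-1])-yaw))
# scene line check
print('scene px hole',proj('scene',[*W(r2.x,[-90,50]),.045]),'obs',np.array([440,436])/4.5+[270,120])
print('scene px dial top',proj('scene',[*dial,.089]),'obs',np.array([425,240])/4.5+[270,120])
# lid hole by triangulation
print('lidhole',tri(np.array([258,103])/4.5+[270,120]-.4,f((258,128))))
# pin
c=t[255:270,270:290].astype(int);print(cv2.cvtColor(t,cv2.COLOR_BGR2GRAY)[252:272,270:290])
s=cv2.imread('pics/scene0.png');print(cv2.cvtColor(s,cv2.COLOR_BGR2GRAY)[262:296,290:318])
E
```

```text
tick fit [ 0.5266541  -0.15705051  0.0373793  -0.02241949] 2.3305446040461364
dist hole-dial 0.13912534252913497 138.6542462386205
yaw hole-dial -0.04500594581459261
warmer [ 0.5598408  -0.08281656 -0.04046331]
[[-0.21708049 -0.17258949]
 [ 0.17733085  0.50890704]
 [ 1.10033578 -2.01606196]
 [ 2.80162625 -0.35778672]
 [-5.77198231 -3.68539726]]
dial [ 0.52683143 -0.1565416 ] px at .089 [461.86881745 250.56916197] hole [ 0.47193708 -0.02921678] hinge [ 0.63680202 -0.0358914 ]
line [ 0.53469065 -0.14117805] [ 0.5286925  -0.15293119] dir 1.0989072749411 from centre 1.0973600944214112 v 0.9606294187046744 0.9621765992243632
scene px hole [368.12985336 217.93567656] obs [367.77777778 216.88888889]
scene px dial top [363.40354685 174.41927373] obs [364.44444444 173.33333333]
lidhole (array([ 0.57251522, -0.03442146,  0.19563984]), np.float64(0.00764247013302424))
[[142 142 140 144 144 144 143 145 143 144 145 146 145 144 146 146 146 146
  149 148]
 [144 142 141 143 145 142 145 142 144 142 142 143 145 142 143 141 143 146
  142 144]
 [144 144 142 145 142 142 142 144 140 145 140 143 143 146 14
[... 4749 characters left out ...]
176 175 178 177 174 160 129 113 121 140 159 168 170 169 168 166 158 135
  117 108 104 110 151 174 177 178 177 177]
 [178 174 177 178 174 161 127 105 102 111 140 158 166 168 167 162 140 118
  101  99  99 107 150 175 178 175 175 178]
 [177 172 175 177 178 172 157 129 105 101 120 137 146 148 145 140 126 107
  103 101 102 109 147 176 174 176 176 177]
 [177 178 177 177 174 177 174 156 124 109 111 114 116 114 112 109 105  99
  101 100 104 110 135 164 175 179 179 177]
 [178 178 178 174 178 174 176 177 157 148 146 143 124 112 107 103 103 100
  102  99 110 131 149 166 174 174 175 175]
 [178 179 178 176 180 177 179 177 175 173 174 172 156 144 126 109 107 108
  108 109 132 159 172 176 177 177 177 168]]
```

```bash
cat >> h.py <<'E'
def go(x,y,z,ang=None):
    s=ctrl.observe(); q=s['tool_rot']; M=R.from_quat([q[1],q[2],q[3],q[0]]).as_matrix()
    a0=np.degrees(np.arctan2(M[1,0],M[0,0])); d=M.T@(np.array([x,y,z])-s['ee_pos'])*1e3
    print('shift',d.round(1),'turn',None if ang is None else round((a0-ang+90)%180-90,1),'ang now',a0.round(2))
E
python3 - <<'E'
from h import *
go(.5268,-.1565,.25,62.9);go(.5268,-.1565,.063,62.9)
p,e=tri((302.8,265.3),(278.4,258.5));print(p,e,plane('top',278.4,258.5,.086),plane('scene',302.8,265.3,.086))
E
python3 -m inch '[[0,[0,0,-50],0],[0,[50,-27,-54],-10],[0,[100,-55,-54],-20],[0,[150,-82,-54],-30],[0,[200,-110,-54],-40]]'
```

```text
shift [ 434.3 -238.1  -54.2] turn -41.7 ang now 21.25
shift [ 434.3 -237.9  132.8] turn -41.7 ang now 21.25
[0.48692317 0.26521927 0.08920286] 0.0018984039405425515 [0.48661286 0.26514162 0.086     ] [0.49018401 0.26042567 0.086     ]
time: 0.72
ee_pos: [0.3557, -0.3593, 0.2498]
tool_rot: [-0.0, 0.859, 0.512, 0.0]
force: [-0.4, -0.0, 0.3]
grip_width: 0.0855
grasp_force: 0.0
```

```bash
python3 - <<'E'
from h import *
go(.5268,-.1565,.16,62.9)
E
```

```text
shift [259.8  53.9  89.9] turn -1.3 ang now 61.56
```

```bash
python3 -m inch '[[0,[55,10,10],-1.3],[0,[110,20,20],-1.3],[0,[165,35,40],-1.3],[0,[220,47,70],-1.3],[0,[260,54,90],-1.3]]' && python3 -m inch '[[0,[0,0,0],0]]'; python3 - <<'E'
from h import *
go(.5268,-.1565,.063,62.9)
for n in("top","scene"): cv2.imwrite(f'pics/d_{n}.png',viewer.read_camera(n)[:,:,::-1])
s=cv2.imread('pics/d_scene.png');t=cv2.imread('pics/d_top.png')
a=cv2.resize(s[80:240,280:440],(500,500));b=cv2.resize(t[190:300,400:510],(500,500)) if 0 else cv2.resize(t[180:310,380:510],(500,500))
cv2.imwrite('pics/d.png',np.hstack([a[:, :400],b[:,100:]]))
E
```

```text
time: 1.35
ee_pos: [0.528, -0.1568, 0.1585]
tool_rot: [-0.001, 0.854, 0.52, -0.0]
force: [1.0, -1.5, 0.4]
grip_width: 0.0853
grasp_force: 0.0
time: 1.48
ee_pos: [0.5276, -0.1564, 0.1579]
tool_rot: [-0.002, 0.854, 0.521, -0.001]
force: [-0.4, 0.4, 0.5]
grip_width: 0.0852
grasp_force: 0.0
shift [-0.5 -0.4 94.9] turn -0.2 ang now 62.73
```

View pics/d.png

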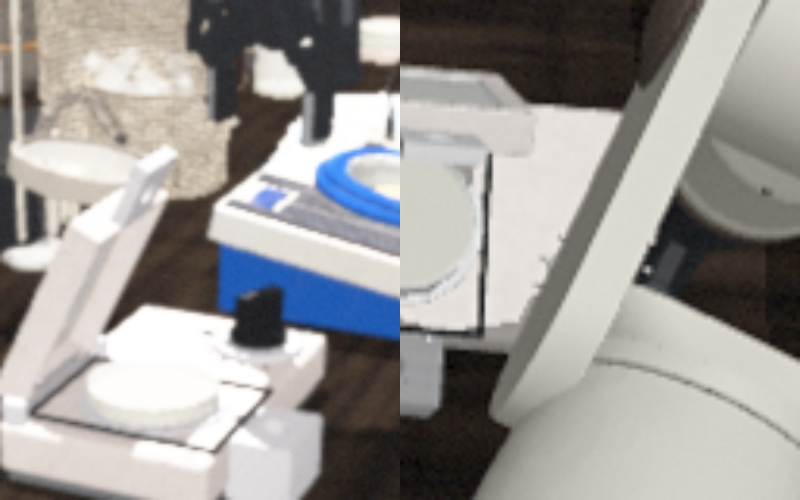

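The picture shows the open fingers hanging on either side of the dial in the scene half (dial at about (258,315)). Now I'll descend and grip it.

```bash
python3 -m inch '[[0,[0,0,40],0],[0,[0,0,75],0],[0,[0,0,93],0],[0,[0,0,93],0]]' && python3 -m inch '[[120,[0,0,0],0],[255,[0,0,0],0],[255,[0,0,0],0],[255,[0,0,0],0],[255,[0,0,0],0]]'; python3 - <<'E'
from h import *
go(.5268,-.1565,.063,62.9)
E
```

```text
time: 2.08
ee_pos: [0.5268, -0.1595, 0.0669]
tool_rot: [-0.0, 0.855, 0.519, -0.0]
force: [0.7, -0.0, -0.3]
grip_width: 0.0853
grasp_force: 0.0
time: 2.7
ee_pos: [0.5273, -0.1589, 0.0671]
tool_rot: [-0.0, 0.855, 0.519, 0.0]
force: [-0.2, -0.3, -0.5]
grip_width: -0.0001
grasp_force: 0.0
shift [ 1.9 -1.6  4.1] turn -0.4 ang now 62.55
```

```bash
python3 - <<'E'
from h import *
for n in("top","scene"): cv2.imwrite(f'pics/e_{n}.png',viewer.read_camera(n)[:,:,::-1])
s=cv2.imread('pics/e_scene.png')
cv2.imwrite('pics/e.png',cv2.resize(s[90:240,270:430],None,fx=4,fy=4,interpolation=2))
print(proj('scene',[.527,-.159,.067])-[270,90], ctrl.observe()['ee_pos'],ctrl.observe()['joint_positions'])
E
```

```text
[93.29059744 92.96392466] [ 0.527275   -0.15888937  0.06697455] [-4.32657135e-01  1.78697986e-01  1.67218190e+00  8.66047322e-05
  1.29086795e+00  4.64519480e-02]
```

View pics/e.png

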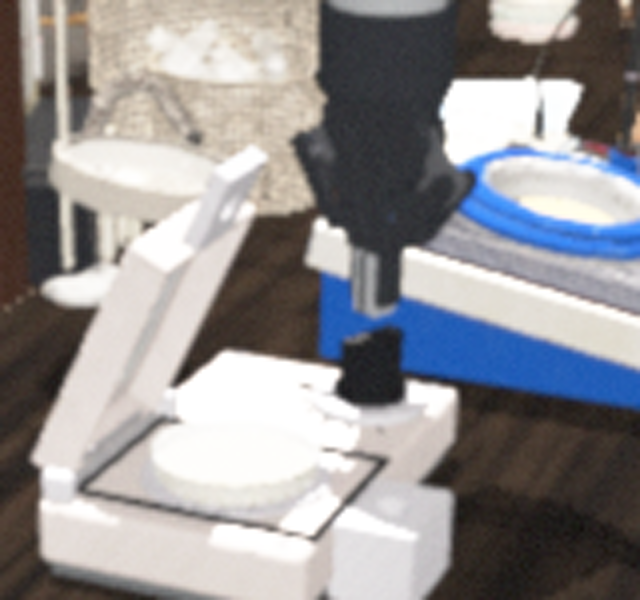

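The closed fingertips are at crop (372,315), just above the bar top at (372,335). So the tips are higher than the reported TCP. I'll check the offset against the earlier picture.

```bash
python3 - <<'E'
from h import *
print('open pred',proj('scene',[.5276,-.1564,.158]),proj('scene',[.5276,-.1564,.171]),'obs ~(366,119)')
for z in(.067,.08,.09,.095,.1,.105): print(z,proj('scene',[.5273,-.1589,z]))
u,v=363,168.75
for y in(-.159,-.17,-.18,-.2,-.22):
    p,d=ray('scene',u,v);print(p+d*(y-p[1])/d[1])
s=ctrl.observe();print(s['time'],s['ee_pos'],s['joint_efforts'])
E
python3 -m inch '[[0,[0,0,-20],0],[0,[0,0,-20],0],[0,[0,0,-20],0],[0,[0,0,-20],0]]'
```

```text
open pred [364.2974808  145.34549045] [364.53750497 139.68370444] obs ~(366,119)
0.067 [363.15410511 182.96028529]
0.08 [363.37888075 177.71420394]
0.09 [363.55340149 173.64103156]
0.095 [363.64119494 171.59200339]
0.1 [363.7293467  169.53461287]
0.105 [363.81785895 167.4688087 ]
[ 0.52915932 -0.159       0.10160383]
[ 0.53266909 -0.17        0.09733511]
[ 0.53585978 -0.18        0.09345445]
[ 0.54224118 -0.2         0.08569315]
[ 0.54862257 -0.22        0.07793184]
2.8 [ 0.527275   -0.15888937  0.06697455] [ 9.42027953e-03 -6.96523619e+01 -5.28126097e+01  6.76136315e-04
  3.82973129e-03 -2.37648374e-04]
time: 3.3
ee_pos: [0.527, -0.1588, 0.0863]
tool_rot: [-0.0, 0.855, 0.519, -0.0]
force: [0.3, -0.3, -0.5]
grip_width: 0.0722
grasp_force: 0.0
```

```bash
python3 -m inch '[[0,[0,0,15],0],[0,[0,0,30],0],[0,[0,0,40],0],[0,[0,0,45],0],[0,[0,0,45],0]]'; python3 - <<'E'
from h import *
for n in("top","scene"): cv2.imwrite(f'pics/g_{n}.png',viewer.read_camera(n)[:,:,::-1])
s=cv2.imread('pics/g_scene.png');t=cv2.imread('pics/g_top.png')
cv2.imwrite('pics/g.png',np.hstack([cv2.resize(s[100:240,300:400],(400,560)),cv2.resize(t[180:320,410:510],(400,560))]))
p=ctrl.observe()['ee_pos']
for dz in(0,.013,.1,.15,.2): print(proj('scene',p+[0,0,dz]),proj('top',p+[0,0,dz]))
E
```

```text
time: 3.92
ee_pos: [0.5272, -0.1589, 0.0417]
tool_rot: [-0.0, 0.855, 0.519, -0.0]
force: [-0.4, -0.2, 0.1]
grip_width: 0.0852
grasp_force: 0.0
[362.66946267 192.73662924] [458.33186136 254.32941159]
[362.88946057 187.59406058] [459.58727896 253.24380657]
[364.42288809 151.74937144] [468.5878804  245.46066076]
[365.355364   129.95224806] [474.28453008 240.53456161]
[366.32823638 107.2108355 ] [480.41847423 235.23031811]
```

View pics/g.png

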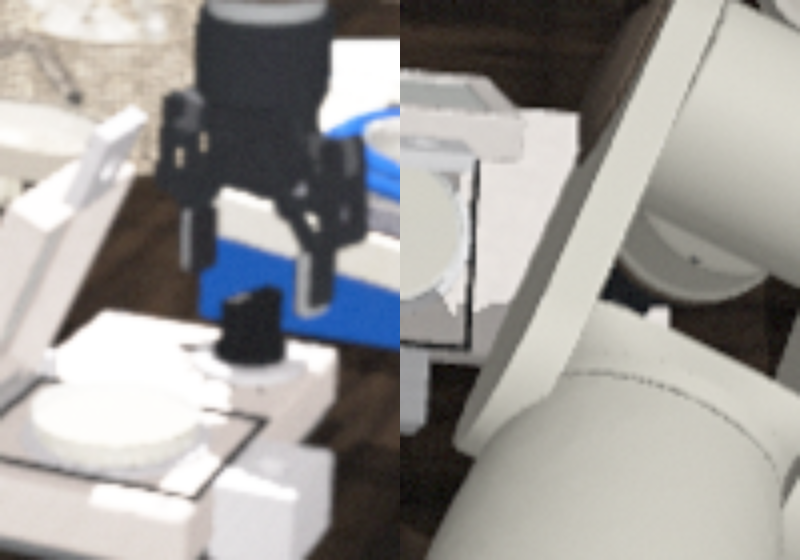

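The fingertips are at (195,270) and (315,315). Their midpoint lines up with the bar top (z 89 mm), so the true tips are about 35 mm above the reported TCP. I'll go lower and watch the force.

```bash
python3 -m inch '[[0,[0,0,4],0],[0,[0,0,8],0],[0,[0,0,10],0],[0,[0,0,10],0]]'; python3 -m inch '[[130,[0,0,0],0],[255,[0,0,0],0],[255,[0,0,0],0],[255,[0,0,0],0],[255,[0,0,0],0]]'
```

```text
time: 4.53
ee_pos: [0.5272, -0.1589, 0.0318]
tool_rot: [-0.0, 0.855, 0.519, -0.0]
force: [0.0, -0.8, -0.1]
grip_width: 0.0856
grasp_force: 0.0
time: 5.15
ee_pos: [0.5278, -0.1593, 0.0323]
tool_rot: [0.001, 0.855, 0.519, 0.0]
force: [2.7, -3.9, 0.9]
grip_width: 0.0132
grasp_force: 59.6
```

It's gripped at 13.2 mm with 60 N. Now I'll turn it 76° clockwise.

```bash
python3 -m inch '[[255,[0,0,0],8],[255,[0,0,0],18],[255,[0,0,0],28],[255,[0,0,0],38],[255,[0,0,0],38]]';python3 -m inch '[[255,[0,0,0],10],[255,[0,0,0],20],[255,[0,0,0],30],[255,[0,0,0],38],[255,[0,0,0],38]]';python3 -m inch '[[255,[0,0,0],0],[255,[0,0,0],0]]'; python3 - <<'E'
from h import *
go(.52,-.157,.03,-13.5)
E
```

```text
time: 5.78
ee_pos: [0.5275, -0.1591, 0.0323]
tool_rot: [0.0, 0.977, 0.213, 0.0]
force: [1.9, -2.4, 4.2]
grip_width: 0.0127
grasp_force: 59.9
time: 6.4
ee_pos: [0.5276, -0.1587, 0.0323]
tool_rot: [-0.0, 0.993, -0.116, 0.0]
force: [1.0, 0.7, 4.4]
grip_width: 0.013
grasp_force: 60.1
time: 6.65
ee_pos: [0.5276, -0.1587, 0.0323]
tool_rot: [-0.0, 0.993, -0.115, 0.0]
force: [1.0, 0.3, 5.9]
grip_width: 0.0128
grasp_force: 60.1
shift [-7.8  0.   2.3] turn 0.3 ang now -13.15
```

```bash
python3 -m inch '[[0,[0,0,0],0],[0,[0,0,0],0],[0,[0,0,0],0],[0,[0,0,-5],0]]';python3 -m inch '[[0,[0,0,-50],0],[0,[0,0,-100],0],[0,[0,0,-150],0],[0,[0,0,-195],0],[255,[0,0,-195],0]]'; python3 - <<'E'
from h import *
go(.655,-.037,.226,-2.5)
cv2.imwrite('pics/k_scene.png',viewer.read_camera('scene')[:,:,::-1])
s=cv2.imread('pics/k_scene.png');g=cv2.cvtColor(s,cv2.COLOR_BGR2GRAY)
D=np.array([.5268,-.1565]);
for a in(-.35,-.235,-.1): print(a,proj('scene',[D[0]+.015*np.cos(a),D[1]+.015*np.sin(a),.089]),proj('scene',[D[0]+.043*np.cos(a),D[1]+.043*np.sin(a),.045]))
print(proj('scene',[*D,.089]))
print(g[164:186,346:378])
E
```

```text
time: 7.15
ee_pos: [0.527, -0.1588, 0.0368]
tool_rot: [-0.0, 0.993, -0.117, -0.0]
force: [-0.2, 0.3, 0.0]
grip_width: 0.0833
grasp_force: 0.0
time: 7.78
ee_pos: [0.5283, -0.1594, 0.2359]
tool_rot: [0.001, 0.993, -0.117, 0.003]
force: [0.3, 0.1, -0.4]
grip_width: 0.0699
grasp_force: 0.0
shift [  94.7 -148.5   10.3] turn -10.9 ang now -13.43
-0.35 [358.33236889 172.8482422 ] [348.56672463 187.35182658]
-0.235 [357.89614186 173.05484963] [347.32642304 187.96622488]
-0.1 [357.47571672 173.32072318] [346.11678317 188.76023352]
[363.41079325 174.42719146]
[[ 61  60  55  58  70  78  85  81  82  81  84  84  84  82  83  83  84  84
   82  86  87  89  95 102 115 141 157 171 183 197 215 217]
 [ 59  55  54  50  76  79  84  86  84  82  82  83  83  85  83  85  85  83
   83  81  84  88  86  84  89  94  99 109 122 143 169 183]
 [ 52  48  46  52  68  81  82  81  83  86  78  84  84  79  83  83  84  84
   81  83  82  81  79  83  85  79  85  89  93  96 112 120]
 [ 44  46  46  53  69  83  85  87  80  85  82  81  84  83  82  81  84  79
   80  82  83  85  83  84  83  87  84  84  88  89  86  90]
 [ 48  47  4
[... 1682 characters left out ...]
6  41  58  80  84  86  86  85  83]
 [245 243 231 215 192 155 130  97  52  35  33  31  34  34  36  36  36  29
   31  29  37  33  32  31  39  55  76  83  82  78  85  81]
 [255 254 254 253 251 248 243 209 112  45  31  32  33  36  35  36  29  38
   34  31  39  35  40  30  32  48  64  71  73  76  78  83]
 [255 255 255 255 255 255 254 244 144  52  33  33  28  38  38  32  33  36
   32  36  33  31  37  22  33  47  50  51  53  56  63  65]
 [255 255 255 255 255 255 255 243 133  55  30  34  31  35  35  31  36  31
   37  37  36  38  32  34  40  73  86  75  64  49  49  43]
 [249 252 254 255 255 255 254 223 100  50  38  36  35  33  36  33  31  32
   34  35  31  40  36  31  50 124 182 200 164 120 100  96]]
```

```bash
python3 - <<'E'
from h import *
c=cv2.cvtColor(cv2.imread('pics/k_scene.png'),cv2.COLOR_BGR2GRAY)[170:175,354:364].astype(float)
ys,xs=np.mgrid[170:175,354:364]; m=c>100
P=np.array([plane('scene',x,y,.089)[:2] for x,y in zip(xs[m],ys[m])]);w=c[m]-80
mu=(P*w[:,None]).sum(0)/w.sum(); U=np.linalg.svd((P-mu)*np.sqrt(w)[:,None])[2][0]
print('dir',np.arctan2(U[1],U[0])%np.pi,'centre',mu,'from axis',np.arctan2(*(mu-[.5268,-.1565])[::-1]))
E
```

```text
dir 2.4876936592598136 centre [ 0.54326122 -0.16886225] from axis -0.644136015006221
```

```bash
python3 -m inch '[[255,[24,-37,0],-4],[255,[48,-74,0],-8],[255,[72,-111,5],-11],[255,[94,-148,10],-11],[255,[94,-148,10],-11]]'; python3 - <<'E'
from h import *
go(.655,-.037,.126,-2.5)
t=viewer.read_camera('top')[:,:,::-1];cv2.imwrite('pics/m_top.png',t)
print(cv2.cvtColor(t,cv2.COLOR_BGR2GRAY)[236:264,446:478])
E
```

```text
time: 8.45
ee_pos: [0.6537, -0.0347, 0.2192]
tool_rot: [-0.001, 1.0, -0.02, -0.002]
force: [0.3, -1.4, -0.8]
grip_width: 0.0002
grasp_force: 0.0
shift [ 1.7  2.4 93.2] turn 0.2 ang now -2.3
[[213 212 213 212 211 212 211 210 211 210 208 208 208 208 206 205 203 202
  202 200 196 194 191 189 179 175 154 138 138 139 142 140]
 [213 213 212 211 213 212 212 210 210 211 209 208 208 205 204 205 203 204
  202 200 196 195 190 188 179 176 168 137 131 134 135 136]
 [212 214 212 212 212 212 211 210 210 209 209 208 208 207 205 204 204 203
  200 197 197 195 191 189 181 174 177 136 127 130 131 132]
 [213 212 212 212 212 211 211 211 210 209 208 208 208 206 205 204 203 201
  200 198 197 195 191 191 182 177 158 132 122 125 125 128]
 [214 212 212 212 212 211 211 210 210 211 209 208 207 206 206 202 203 203
  199 196 198 195 190 190 182 180 159 125 121 120 123 123]
 [213 212 212 212 211 211 210 209 210 210 208 206 209 207 206 203 202 200
  199 199 199 197 189 189 183 180 156 118 113 115 141 118]
 [212 213 213 212 211 211 211 209 210 209 209 207 207 206 205 202 202 200
  199 197 197 200 192 189 182 179 164 
[... 2114 characters left out ...]
6 180 169 207 225 227 223 224 107]
 [213 212 213 212 211 210 209 209 210 208 209 207 206 206 203 203 200 199
  199 196 195 191 187 187 180 171 204 224 227 224 223 109]
 [213 212 213 213 211 210 210 209 209 209 209 206 206 205 203 203 201 198
  197 195 195 191 186 184 177 167 203 222 226 223 221 104]
 [214 213 212 211 211 210 210 209 208 207 207 207 206 205 204 201 201 199
  198 196 194 190 186 182 178 174 212 223 226 222 221 107]
 [213 213 212 212 210 209 210 210 209 208 208 207 206 205 203 202 201 198
  197 195 193 191 186 181 177 178 202 223 227 221 211 100]
 [213 213 212 211 211 210 210 210 208 207 208 204 206 205 204 201 201 199
  198 195 193 190 186 182 174 166 185 223 227 224 187  82]]
```

Top is occluded by the arm, and the scene estimate suggests the dial may have turned too far. I'll move the arm aside and check from the top before touching the lid.

```bash
python3 -m inch '[[255,[0,0,-30],0],[255,[-20,-50,-40],0],[255,[-40,-110,-40],0],[255,[-70,-170,-40],0],[255,[-100,-230,-40],0]]'; python3 - <<'E'
from h import *
t=viewer.read_camera('top')[:,:,::-1];cv2.imwrite('pics/m_top.png',t)
g=cv2.cvtColor(t,cv2.COLOR_BGR2GRAY); print(g[240:262,449:475])
s=cv2.cvtColor(viewer.read_camera('scene'),cv2.COLOR_RGB2GRAY);print(s[168:178,352:372])
E
```

```text
time: 9.12
ee_pos: [0.5657, 0.1887, 0.2617]
tool_rot: [0.0, 1.0, -0.022, -0.0]
force: [0.8, 0.2, 0.6]
grip_width: -0.0001
grasp_force: 0.0
[[229 226 227 224 227 192 223 222 223 226 228 184 163 204 223 224 224 225
  225 224 223 223 224 224 224 224]
 [227 224 216 218 221 224 226 223 223 226 227 232 211 212 225 226 227 227
  226 216 223 223 222 223 223 223]
 [224 221 209 222 223 225 225 223 223 226 231 213 139 160 207 201 216 228
  210 171 219 223 222 222 222 222]
 [223 226 223 224 223 225 227 228 228 231 215 111  25  20 182  98 155 217
  159 168 220 224 221 223 222 224]
 [224 228 223 225 226 228 215 208 208 211 112  23  33  27 211 100  20 188
  189 222 226 225 223 224 224 224]
 [222 226 228 228 213 208 146  86  38   8  11  24  35  67 213 104  11 210
  230 222 223 224 224 225 225 223]
 [224 223 233 212 143  55  39  39  33  20  11  31  32 142 189  89  51 229
  233 226 222 224 224 226 224 223]
 [228 226 214 118  44  42  46  40  25  18  15  33  34 196 132  52  62 227
  231 229 223 222 224 225 225 223]
 [231 210 101  41  42  49  44  27  20   8  23  36  36 222 130  43  19 207
  228 229 226 2
[... 1588 characters left out ...]
  71  67
   70  69]
 [ 72  73  68  70  81  85  83  80  74  72  74  71  71  71  71  70  68  73
   69  70]
 [ 65  73  67  77 119 140 128 114  95  79  72  69  70  69  72  73  75  74
   73  70]
 [ 69  70  68  66 110 131 122 116 125 110  74  64  66  68  71  72  72  69
   73  70]
 [ 70  69  55  44  51  58  58  82 111 105  67  48  52  57  73  71  67  65
   70  70]
 [ 70  68  50  35  31  33  33  39  48  51  43  41  43  47  60  57  54  55
   58  60]
 [ 68  61  50  27  27  28  31  33  29  31  36  33  36  35  40  43  40  43
   39  50]
 [ 70  68  47  33  28  27  32  27  28  30  32  27  34  33  34  33  33  32
   31  38]
 [ 71  67  50  33  23  31  27  29  23  29  29  27  32  30  23  30  27  24
   28  44]]
```

```bash
python3 - <<'E'
from h import *
def meas(fn,x0,x1,y0,y1):
    c=cv2.cvtColor(cv2.imread(fn),cv2.COLOR_BGR2GRAY)[y0:y1,x0:x1].astype(float)
    ys,xs=np.mgrid[y0:y1,x0:x1]; w=np.clip(c-60,0,None).ravel()
    P=np.array([plane('top',x,y,.089)[:2] for x,y in zip(xs.ravel(),ys.ravel())])
    mu=(P*w[:,None]).sum(0)/w.sum(); U=np.linalg.svd((P-mu)*np.sqrt(w)[:,None],full_matrices=False)[2][0]
    if U[0]<0: U=-U
    d=mu-[.5268,-.1565]; print('dir',np.arctan2(U[1],U[0]),'centre',mu,'from axis',np.arctan2(d[1],d[0]),np.linalg.norm(d))
    return mu
a=meas('pics/top0.png',454,462,246,251)
b=meas('pics/m_top.png',461,465,243,250)
d0=np.array([.5268,-.1565])
E
```

```text
dir 1.105721821763569 centre [ 0.53182063 -0.14643927] from axis 1.1079225983106504 0.011243886943246871
dir -0.21382626314333517 centre [ 0.53746458 -0.15853346] from axis -0.188412357404187 0.010856714336428024
```

The dial line is at -0.21 rad against a target of about -0.23, so the dial is right. Now back behind the lid.

```bash
python3 -m inch '[[255,[30,58,0],0],[255,[50,116,0],0],[255,[70,172,0],0],[255,[90,225,0],0],[255,[90,225,0],0]]'; python3 -m inch '[[255,[0,0,50],0],[255,[0,0,95],0],[255,[0,0,135],0],[255,[0,0,135],0]]'; python3 - <<'E'
from h import *
s=ctrl.observe(); p=s['ee_pos']; c,si=np.cos(-.0405),np.sin(-.0405)
for e in(.012,):
  for th in(1.2,1.1,1.0,.9,.7,.5,.3,.15,.05,.03):
    r=.115 if th<1.15 else .11
    X=-r*np.cos(th)+.025*np.sin(th)+e; z=.047+r*np.sin(th)+.025*np.cos(th)-.0345
    print(th,end=' ');go(.6368+c*X,-.0359+si*X,z)
cv2.imwrite('pics/l_scene.png',viewer.read_camera('scene')[:,:,::-1])
E
```

```text
time: 9.85
ee_pos: [0.6473, -0.0456, 0.2607]
tool_rot: [0.0, 1.0, -0.024, -0.001]
force: [-1.4, 0.4, -1.4]
grip_width: -0.0
grasp_force: 0.0
time: 10.35
ee_pos: [0.6454, -0.0404, 0.1244]
tool_rot: [-0.0, 1.0, -0.022, -0.003]
force: [-0.1, 0.0, 0.6]
grip_width: -0.0001
grasp_force: 0.0
1.2 shift [-13.4  -4.1   0.3] turn None ang now -2.47
1.1 shift [-26.7  -4.1  -1.8] turn None ang now -2.47
1.0 shift [-37.9  -4.    1.8] turn None ang now -2.47
0.9 shift [-48.7  -4.    6.5] turn None ang now -2.47
0.7 shift [-68.6  -3.9  19. ] turn None ang now -2.47
0.5 shift [-85.6  -3.9  35.2] turn None ang now -2.47
0.3 shift [-99.   -3.8  54.5] turn None ang now -2.47
0.15 shift [-106.4   -3.8   70.5] turn None ang now -2.47
0.05 shift [-110.    -3.8   81.7] turn None ang now -2.47
0.03 shift [-110.6   -3.8   84. ] turn None ang now -2.47
```

```bash
python3 -m inch '[[255,[-13,-4,0],0],[255,[-27,-4,0],0],[255,[-38,-4,2],0],[255,[-49,-4,7],0],[255,[-59,-4,13],0]]'; python3 -m inch '[[255,[-10,0,6],0],[255,[-19,0,14],0],[255,[-27,0,22],0],[255,[-34,0,31],0],[255,[-40,0,41],0]]'; python3 - <<'E'
from h import *
go(.6368-.115+.012,-.0359+.004,.0777-.0345)
cv2.imwrite('pics/n_scene.png',viewer.read_camera('scene')[:,:,::-1])
s=cv2.imread('pics/n_scene.png');cv2.imwrite('pics/n.png',cv2.resize(s[90:250,260:420],None,fx=3.5,fy=3.5))
E
```

```text
time: 11.02
ee_pos: [0.5879, -0.034, 0.114]
tool_rot: [0.0, 1.0, -0.021, 0.0]
force: [0.9, 0.1, 3.0]
grip_width: -0.0001
grasp_force: 0.9
time: 11.65
ee_pos: [0.5482, -0.0322, 0.0723]
tool_rot: [-0.0, 1.0, -0.021, -0.0]
force: [-0.0, 0.5, 1.8]
grip_width: -0.0003
grasp_force: 0.7
shift [-14.4   0.3  29.1] turn None ang now -2.46
```

View pics/n.png

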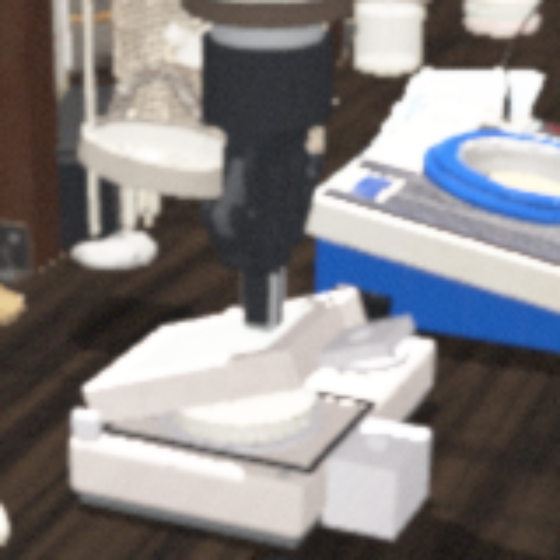

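The picture shows the fingertips at (262,325) pushing the lid down nicely, with the lid tilted about 0.35 rad. I'll continue until it is shut.

```bash
python3 -m inch '[[255,[-5,0,8],0],[255,[-9,0,15],0],[255,[-12,0,22],0],[255,[-14,0,28],0],[255,[-14,0,30],0]]'; python3 -m inch '[[255,[0,0,2],0],[255,[0,0,3],0],[255,[0,0,3],0]]'
```

```text
time: 12.32
ee_pos: [0.5344, -0.0316, 0.0426]
tool_rot: [-0.0, 1.0, -0.021, -0.0]
force: [-0.6, -0.1, 2.1]
grip_width: -0.0001
grasp_force: 0.5
time: 12.7
ee_pos: [0.5348, -0.0316, 0.0401]
tool_rot: [-0.0, 1.0, -0.021, 0.0]
force: [-1.6, -0.0, 1.4]
grip_width: -0.0
grasp_force: 0.6
```

```bash
python3 -m inch '[[255,[0,0,2],0],[255,[0,0,2],0]]'; python3 -m inch '[[255,[0,0,2],0],[255,[0,0,2],0]]'; python3 -m inch '[[255,[0,0,2],0],[255,[0,0,2],0]]'
```

```text
time: 12.95
ee_pos: [0.5346, -0.0317, 0.0382]
tool_rot: [0.0, 1.0, -0.021, -0.0]
force: [-4.5, 0.1, 8.5]
grip_width: -0.0
grasp_force: 4.0
time: 13.2
ee_pos: [0.5345, -0.0317, 0.0366]
tool_rot: [0.0, 1.0, -0.021, -0.0]
force: [-7.6, 1.0, 15.5]
grip_width: 0.0001
grasp_force: 7.4
time: 13.45
ee_pos: [0.5343, -0.0317, 0.035]
tool_rot: [0.0, 1.0, -0.021, -0.0]
force: [-13.3, 1.2, 22.9]
grip_width: 0.0002
grasp_force: 11.2
```

```bash
python3 -m inch '[[255,[0,0,-20],0],[255,[0,0,-70],0],[255,[0,0,-120],0],[100,[0,0,-150],0]]'; python3 - <<'E'
from h import *
go(.4875,.2635,.185,-2.5)
E
```

```text
time: 13.95
ee_pos: [0.5352, -0.0317, 0.1866]
tool_rot: [0.0, 1.0, -0.021, 0.001]
force: [-0.1, -0.1, -0.9]
grip_width: 0.0169
grasp_force: 0.0
shift [ -60.3 -292.9    1.3] turn 0.0 ang now -2.45
```

```bash
python3 -m inch '[[100,[-12,-60,0],0],[100,[-24,-120,0],0],[100,[-36,-180,0],0],[100,[-48,-240,0],0],[100,[-60,-293,0],0]]'; python3 -m inch '[[100,[0,0,40],0],[100,[0,0,75],0],[100,[0,0,75],0]]'; python3 - <<'E'
from h import *
go(.4875,.2635,.022,-2.5)
t=cv2.imread('pics/m_top.png');s=viewer.read_camera('scene')[:,:,::-1];cv2.imwrite('pics/p_scene.png',s)
cv2.imwrite('pics/p.png',np.hstack([cv2.resize(s[200:330,235:365],(520,520)),cv2.resize(t[215:305,360:410],(280,520))]))
print(proj('scene',[.4866,.2651,.086])-[235,200])
E
```

```text
time: 14.58
ee_pos: [0.4867, 0.2658, 0.1841]
tool_rot: [-0.0, 1.0, -0.021, 0.0]
force: [1.5, -0.5, -0.1]
grip_width: 0.052
grasp_force: 0.0
time: 14.95
ee_pos: [0.486, 0.2633, 0.107]
tool_rot: [0.001, 1.0, -0.021, -0.002]
force: [-0.1, -0.3, 1.1]
grip_width: 0.0519
grasp_force: 0.0
shift [ 1.8 -0.4 84.9] turn 0.1 ang now -2.44
[68.62351058 67.13676184]
```

View pics/p.png

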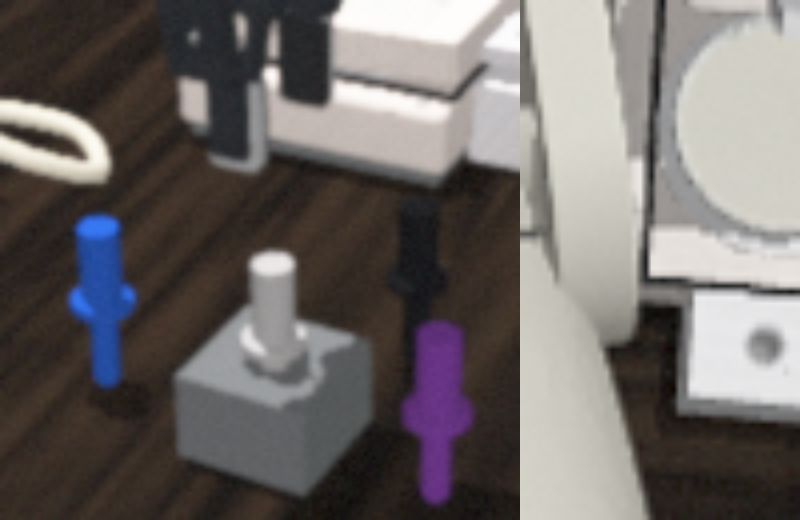

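The picture shows the steel pin's head at (272,265), with the open fingers straddling it at (238,165) and (308,100). The midpoint column, 272, matches. Now I'll descend and grasp.

```bash
python3 -m inch '[[100,[2,0,40],0],[100,[2,0,70],0],[100,[2,0,80],0],[100,[2,0,85],0],[100,[2,0,85],0]]' && python3 -m inch '[[255,[0,0,0],0],[255,[0,0,0],0],[255,[0,0,0],0]]'
```

```text
time: 15.62
ee_pos: [0.4899, 0.2638, 0.0252]
tool_rot: [-0.0, 1.0, -0.021, 0.001]
force: [-0.1, 0.1, 0.1]
grip_width: 0.0519
grasp_force: 0.0
time: 16.0
ee_pos: [0.4897, 0.2637, 0.0248]
tool_rot: [-0.0, 1.0, -0.021, 0.001]
force: [0.4, -1.4, 6.7]
grip_width: 0.0157
grasp_force: 58.4
```

```bash
python3 -m inch '[[255,[0,0,-10],0],[255,[0,0,-30],0],[255,[0,0,-60],0],[255,[0,0,-100],0],[255,[0,0,-100],0]]'; python3 - <<'E'
from h import *
s=ctrl.observe();print(s['force'],s['grip_width'])
go(.4719+.0032,-.0292-.0014,.15,-2.5)
sc=viewer.read_camera('scene')[:,:,::-1];cv2.imwrite('pics/q_scene.png',sc)
E
```

```text
time: 16.62
ee_pos: [0.4906, 0.2641, 0.1276]
tool_rot: [-0.001, 1.0, -0.021, 0.002]
force: [1.0, 0.5, -0.9]
grip_width: 0.0158
grasp_force: 58.5
[ 1.01756092  0.54212129 -0.87719784] 0.01583490498870609
shift [ -2.8 295.  -23. ] turn 0.0 ang now -2.45
```

```bash
python3 -m inch '[[255,[0,59,0],0],[255,[-1,118,0],0],[255,[-1,177,0],0],[255,[-2,236,0],0],[255,[-3,295,0],0]]'; python3 -m inch '[[255,[0,0,0],0],[255,[0,0,0],0]]'; python3 - <<'E'
from h import *
go(.4719+.0032,-.0292-.0014,.15,-2.5)
s=viewer.read_camera('scene')[:,:,::-1];t=viewer.read_camera('top')[:,:,::-1]
cv2.imwrite('pics/r_scene.png',s);cv2.imwrite('pics/r_top.png',t)
cv2.imwrite('pics/r.png',np.hstack([cv2.resize(s[120:250,310:420],(508,600)),cv2.resize(t[210:310,370:418],(288,600))]))
o=np.array([310,120]);H=[.4719,-.0292]
print('lidhole',(proj('scene',[*H,.0645])-o)*4.615,'tip',(proj('scene',[*H,.109])-o)*4.615,'collar',(proj('scene',[*H,.149])-o)*4.615,'top hole',(proj('top',[*H,.0645])-[370,210])*6)
E
```

```text
time: 17.3
ee_pos: [0.4727, -0.0327, 0.1232]
tool_rot: [-0.0, 1.0, -0.021, -0.001]
force: [0.8, 0.3, -0.7]
grip_width: 0.0155
grasp_force: 58.6
time: 17.55
ee_pos: [0.4733, -0.0309, 0.1234]
tool_rot: [-0.0, 1.0, -0.022, -0.001]
force: [-0.4, -0.2, -1.1]
grip_width: 0.0156
grasp_force: 58.7
shift [  1.8  -0.4 -26.6] turn -0.0 ang now -2.51
lidhole [270.26462257 413.1033772 ] tip [274.79602117 321.73051906] collar [279.02995558 236.35584296] top hole [207.62221733 377.79105719]
```

View pics/r.png

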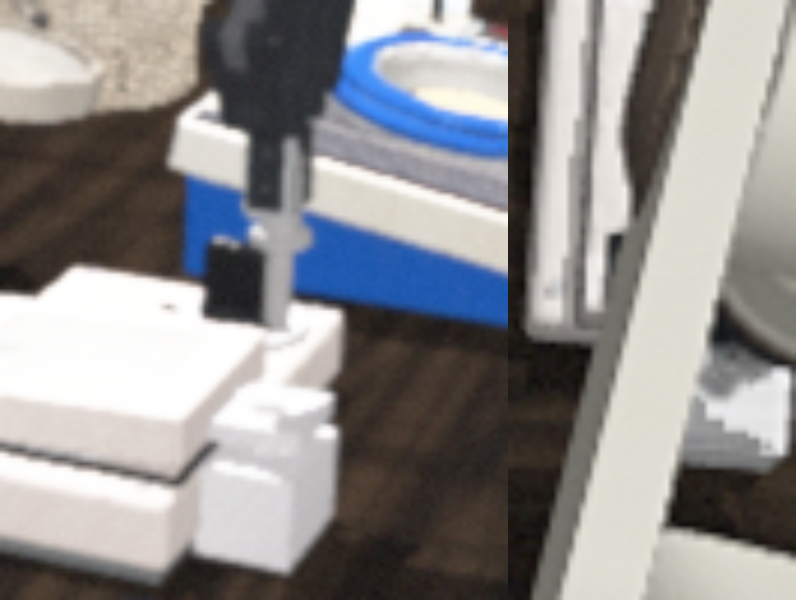

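The picture shows the pin's shank at column about 278 with its tip at row about 325, hanging over the tab (centre about (275,410)). It sits slightly to the right, towards -x. I'll measure this sub-pixel.

```bash
python3 - <<'E'
from h import *
g=cv2.cvtColor(cv2.imread('pics/r_scene.png'),cv2.COLOR_BGR2GRAY)
print(g[200:214,356:384]); print(g[172:194,364:378])
for dx in(0,-.002): print(proj('scene',[.4719+dx,-.0292,.109]),proj('scene',[.4719+dx,-.0292,.13]))
print(proj('scene',[.4719,-.0292,.0645]))
# visible tab corners predicted
E
```

```text
[[255 255 253 242 209 199 191 193 194 194 200 237 253 254 254 253 247 228
  201 194 190 189 190 189 190 186 163 111]
 [255 253 244 217 196 194 195 191 193 194 214 248 254 254 252 248 234 212
  194 190 187 189 190 191 188 167 123  67]
 [253 242 215 197 194 194 195 198 212 222 239 253 254 253 250 237 217 202
  192 187 187 191 190 186 171 129  81  58]
 [244 216 194 194 195 201 208 237 248 251 252 254 254 253 249 236 223 217
  207 196 196 196 194 179 144  91  57  56]
 [218 196 193 193 200 235 248 253 254 254 254 255 254 254 254 252 251 250
  249 245 241 234 219 193 156 107  62  48]
 [194 191 192 192 211 250 254 254 254 254 255 255 255 255 255 254 254 254
  254 254 254 253 251 248 240 207 126  55]
 [191 191 192 204 239 253 254 254 254 253 253 254 254 254 254 254 254 255
  255 255 255 254 254 254 251 223 137  53]
 [192 191 206 238 253 254 254 254 253 248 245 248 248 248 250 251 254 255
  255 255 254 254 252 248 229 178 111  47]
 [191 203 239 253 254 255 254 253 248 240 232 231 231 227 231 244 253 254
  254 253 249 247 231 204 191 161 106  46]
 [201 237 253 254 255 255 255 254 253 248 243 2
[... 1277 characters left out ...]
171 146 104  66  45  46  45]
 [ 34  36  63 132 163 173 175 169 161 177 161 118  99  94]
 [ 34  39  64 130 164 171 175 174 198 243 246 236 216 209]
 [ 36  41  76 132 162 171 174 177 220 252 254 254 251 249]
 [ 39  46  78 132 162 171 172 181 232 253 255 255 254 254]
 [ 75  58  71 124 158 171 171 180 243 254 255 255 254 254]
 [189 144 125 123 144 165 169 178 231 253 254 254 251 253]
 [251 247 238 207 183 190 193 196 213 249 253 247 234 251]
 [255 254 251 241 242 247 247 246 240 244 239 223 238 252]
 [254 251 238 238 250 252 252 249 241 228 216 216 248 253]]
[369.54409993 189.71408864] [370.02151313 180.08734595]
[370.48108824 189.85971432] [370.96794454 180.22779994]
[368.56221508 209.51319116]
```

```bash
python3 -m inch '[[255,[0.7,0,15],0],[255,[0.7,0,30],0],[255,[0.7,0,38],0],[255,[0.7,0,38],0]]'; python3 -m inch '[[255,[0,0,3],0],[255,[0,0,6],0],[255,[0,0,9],0],[255,[0,0,9],0]]'
```

```text
time: 18.15
ee_pos: [0.474, -0.0308, 0.0852]
tool_rot: [-0.0, 1.0, -0.021, -0.001]
force: [-0.2, -0.1, 0.1]
grip_width: 0.0155
grasp_force: 58.7
time: 18.65
ee_pos: [0.4742, -0.031, 0.0768]
tool_rot: [-0.0, 1.0, -0.021, -0.0]
force: [-0.8, -0.3, -0.8]
grip_width: 0.0155
grasp_force: 58.7
```

```bash
python3 -m inch '[[255,[0,0,3],0],[255,[0,0,5],0],[255,[0,0,5],0]]'; python3 -m inch '[[255,[0,0,3],0],[255,[0,0,5],0],[255,[0,0,5],0]]'
```

```text
time: 19.02
ee_pos: [0.4743, -0.031, 0.0718]
tool_rot: [-0.0, 1.0, -0.021, -0.0]
force: [1.0, -0.2, 0.4]
grip_width: 0.0155
grasp_force: 58.7
time: 19.4
ee_pos: [0.4743, -0.031, 0.0668]
tool_rot: [-0.0, 1.0, -0.021, -0.0]
force: [0.5, 0.3, -1.0]
grip_width: 0.0157
grasp_force: 58.7
```

```bash
python3 -m inch '[[255,[0,0,3],0],[255,[0,0,5],0],[255,[0,0,5],0]]'; python3 -m inch '[[255,[0,0,3],0],[255,[0,0,5],0],[255,[0,0,5],0]]'
```

```text
time: 19.77
ee_pos: [0.4742, -0.031, 0.0618]
tool_rot: [-0.0, 1.0, -0.021, -0.0]
force: [-0.2, -0.6, -0.1]
grip_width: 0.0155
grasp_force: 58.7
time: 20.15
ee_pos: [0.4743, -0.031, 0.0568]
tool_rot: [-0.0, 1.0, -0.021, -0.0]
force: [-0.2, 0.2, 0.1]
grip_width: 0.0153
grasp_force: 58.7
```

```bash
python3 -m inch '[[255,[0,0,4],0],[255,[0,0,8],0],[255,[0,0,10],0],[255,[0,0,10],0]]'; python3 -m inch '[[255,[0,0,3],0],[255,[0,0,6],0],[255,[0,0,8],0],[255,[0,0,8],0]]'
```

```text
time: 20.65
ee_pos: [0.4743, -0.031, 0.0468]
tool_rot: [-0.0, 1.0, -0.021, -0.0]
force: [0.4, -0.9, -0.2]
grip_width: 0.0155
grasp_force: 58.7
time: 21.15
ee_pos: [0.4744, -0.0311, 0.0391]
tool_rot: [-0.0, 1.0, -0.021, 0.0]
force: [-2.4, -0.7, 7.9]
grip_width: 0.0155
grasp_force: 58.9
```

```bash
python3 -m inch '[[255,[0,0,2],0],[255,[0,0,2],0]]'; python3 -m inch '[[255,[0,0,2],0],[255,[0,0,2],0]]';  python3 -m inch '[[255,[0,0,2],0],[255,[0,0,2],0]]'
```

```text
time: 21.4
ee_pos: [0.4743, -0.0311, 0.0373]
tool_rot: [0.0, 1.0, -0.021, -0.0]
force: [-4.8, 0.3, 9.8]
grip_width: 0.0156
grasp_force: 59.4
time: 21.65
ee_pos: [0.4743, -0.0311, 0.0355]
tool_rot: [0.0, 1.0, -0.021, -0.0]
force: [-7.2, -0.2, 14.6]
grip_width: 0.0155
grasp_force: 59.8
time: 21.9
ee_pos: [0.4743, -0.0312, 0.0339]
tool_rot: [0.0, 1.0, -0.021, 0.0]
force: [-10.6, -0.3, 21.2]
grip_width: 0.0159
grasp_force: 60.5
```

```bash
python3 -m inch '[[255,[-1,0,0],0],[255,[-1.5,0,0],0],[255,[-1.5,0,0],0]]'; python3 -m inch '[[255,[0,0,2],0],[255,[0,0,2],0]]'; python3 - <<'E'
from h import *
s=ctrl.observe();print(s['moment'],s['force'])
g=viewer.read_camera('scene')[:,:,::-1];cv2.imwrite('pics/s_scene.png',g);t=cv2.cvtColor(g,cv2.COLOR_BGR2GRAY)
print(t[196:214,354:384]);H=[.4719,-.0292]
print('collar bottom/top at home',proj('scene',[*H,.057]),proj('scene',[*H,.062]),'tab front-corner tops',[proj('scene',[.637-.188,-.0359+.0075+.023,z]) for z in(.057,.0655,.047)])
E
```

```text
time: 22.28
ee_pos: [0.474, -0.0312, 0.0344]
tool_rot: [0.0, 1.0, -0.021, 0.001]
force: [-1.8, -0.1, 17.7]
grip_width: 0.0156
grasp_force: 60.5
time: 22.52
ee_pos: [0.474, -0.0313, 0.0326]
tool_rot: [0.0, 1.0, -0.021, 0.001]
force: [-5.5, 1.1, 25.7]
grip_width: 0.0157
grasp_force: 61.1
[0.14913348 0.84140994 0.04275382] [-5.50368279  1.11107097 25.69434202]
[[252 253 254 255 255 255 253 212  94  53  54  59  57  55  68 138 168 157
  150 119 106 193 231 222 202 194 195 195 191 151]
 [253 254 255 255 255 255 252 201  89  53  50  50  52  50  67 137 169 155
  154 124 108 186 217 204 195 195 198 194 190 144]
 [254 255 255 255 255 255 252 199  92  51  52  52  50  52  74 144 169 153
  146 119 103 166 195 193 194 191 194 195 188 141]
 [255 255 255 255 255 255 252 198  89  51  54  53  54  53  81 143 167 151
  147 116 107 160 187 192 194 192 194 191 184 138]
 [255 255 255 255 255 255 252 195  85  52  52  53  52  57  80 143 169 151
  146 118 114 162 189 192 192 196 191 189 166 111]
 [255 255 255 255 255 255 251 185  79  51  49  53  57  55  83 142 165 148
  145 116 114 163 189 193 193 194 189 170
[... 1026 characters left out ...]
2 193 191 204 231 244 242 214 173 175 176 177 177 176 166
  159 163 180 191 183 173 157 150 145 116  73  49]
 [212 195 190 191 198 209 237 245 236 223 199 173 173 178 176 180 174 168
  162 162 169 186 196 193 190 188 187 160 102  55]
 [195 191 194 199 235 249 253 247 209 173 168 169 172 173 176 176 174 168
  168 165 168 185 193 192 194 193 190 179 130  76]
 [191 192 191 211 250 254 255 253 230 171 167 168 174 173 175 173 173 171
  171 164 174 186 196 194 192 195 189 184 155 100]]
collar bottom/top at home [368.40058276 212.77240705] [368.50821672 210.60203466] tab front-corner tops [array([375.51096938, 219.22924598]), array([375.72695945, 215.46160724]), array([375.25901422, 223.62424457])]
```

```bash
python3 -m inch '[[255,[0,0,0],0],[255,[0,0,0],0],[255,[0,0,0],0],[255,[0,0,0],0],[255,[0,0,0],0]]'; python3 - <<'E'
from h import *
a=cv2.cvtColor(cv2.imread('pics/r_scene.png'),cv2.COLOR_BGR2GRAY);b=cv2.cvtColor(viewer.read_camera('scene'),cv2.COLOR_RGB2GRAY)
# lid front-left top corner rows: relaxed vs level predicted
c,s=np.cos(-.0405),np.sin(-.0405)
for th in(.05,0):
    X=-.145*np.cos(th)+.025*np.sin(th);z=.047+.145*np.sin(th)+.025*np.cos(th)
    print(th,proj('scene',[.6368+c*X-s*.055,-.0359+s*X+c*.055,z]))
for x in(335,340,345): print(x,a[202:226,x],b[202:226,x])
E
```

```text
time: 23.2
ee_pos: [0.474, -0.0313, 0.0327]
tool_rot: [0.0, 1.0, -0.021, 0.001]
force: [-5.2, 1.0, 26.7]
grip_width: 0.0157
grasp_force: 61.1
0.05 [349.20336472 211.42824665]
0 [349.76783047 214.81733733]
335 [255 255 255 255 255 254 252 237 218 216 217 215 215 215 215 213 208 198
 166 113 132 224 253 254] [255 255 255 255 255 254 255 255 255 254 245 222 218 218 219 218 217 217
 216 185 173 245 254 255]
340 [255 255 255 254 254 255 255 252 228 215 213 214 215 212 217 214 215 203
 188 169 112 127 207 241] [255 255 255 255 255 255 255 254 254 255 254 247 221 216 216 217 218 216
 218 216 187 165 232 249]
345 [255 255 255 255 255 255 255 254 247 220 213 212 216 215 217 214 213 213
 204 191 167 117 126 188] [254 255 255 255 255 255 255 255 255 255 255 254 250 224 216 217 217 219
 219 219 216 190 174 246]
```

The lid edge dropped about 3.5 px (full squeeze predicts 3.4), and the press is steady at 27 N.

```bash
python3 -c "
from cell import ctrl
print(ctrl.hand_in())"
```

```text
the job is handed in; nothing more can be done
None
```

The job is handed in (no verdict came back): the dial line is on the long thick mark to within about 0.02 rad, the lid is shut, and the gripper is holding the pin home at about 27 N, with the seal squeezed flat.

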